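# Open the orange-lidded vial tray

### The job

Open the sample tray that has the orange lid: raise the lid over the lip at the front end of the tray, slide it forward out of its grooves under the side rails, and lay it gently flat on the bench, grip post up. Leave the tray with the blue lid shut.

Things in the scene. Friction and masses are not known exactly. Their poses are not given: they have to be found in the camera images.
- lid: orange lid: 100 x 72 mm plate, 4 mm thick, with a square upright grip post in its middle, 20 x 20 mm, sides along the lid's x and y, top 52 mm above the lid's underside. Origin: centre of the underside; z up, x along the 100 mm side, y along the 72 mm side. Loose, 0.06 to 0.11 kg. Starts shut in its tray, x and y as the tray's, underside 30 mm above the bench.
- tray: white tray under the orange lid, bolted to the bench: 114 mm (x) by 90 mm (y), 114 mm over its feet, 55 mm high. Origin: centre of underside, on the bench; x points to its back. Grey rails over both long sides, underside 52 mm and top 55 mm above the bench, 56 mm slot between them for the post: the shut lid can rise 18 mm and no more. Back wall 55 mm high. Vials fixed inside, below the lid.
- tray_lip (a point): middle of the top edge of the orange-lidded tray's front end wall (the lip), 37 mm above the bench, 7 mm above the shut lid's underside. It blocks sliding: raise the lid about 12 mm (8 to 16), then slide it along the tray's -x, roughly towards the robot; after 110 mm it is clear of the tray. Play of the lid in the tray: 5 mm either side, 3 mm lengthwise.
- other_lid: the blue lid of a second tray of the same make, which stands beside the first on its left or right, the middles 0.15 m or more apart; same shape as the orange lid. It must stay where it is. To the right of the trays a tall instrument cabinet overhangs the bench (from x = 0.53 m on, y below 0.12 m), so swing in from the right close to the robot base (about 0.45 m from its axis).
There are look-alikes about, which are no part of the job. What is shaped like the lid but green is not meant.

How it is judged:
By the outcome, as a careful person would: the job done as asked, in the order asked, and still so for the second after the job is handed in, with the robot touching nothing.
It also fails if it takes over 40 s, if anything falls off the work surface, if the arm or the gripper's body presses on something with over 40 N, if the wrist force passes 120 N, or if a joint passes its speed limit or range.

### The arm

A 6-joint arm with a two-finger parallel gripper is mounted at the origin on a cart in front of the work surface, level with it; the furniture and walls round the work are solid. World frame = base frame: x ahead of the robot, y to its left, z up, the work surface at z = 0. Lengths are in mm, angles in rad, forces in N, time in s.
With the tool pointing down it reaches from about 350 to 975 mm from the base axis. Payload 7.1 kg.
Tool frame: the origin (TCP) lies on the mounting face of the last link; the fingertips stand 182 mm ahead of it and the grasp point (between the pads) lies 163 mm ahead of it (ctrl.tcp_to_tips is the distance from the TCP to the fingertips, in mm); z points along the fingers, y is the direction in which the jaws open and shut (so a half turn about z gives the same grasp; the last joint's range is limited). The gripper opens to 88 mm and grips with 3 to 60 N. Pads are 20 mm wide; open, the fingers measure 115 mm over their backs; the gripper's body (75 mm by 178 mm) begins 61 mm behind the grasp point.
Start: joints at [-1.367, 0.423, 1.63, -0, 1.089, -0.019], TCP at [138.121, -609.532, 404.675] pointing down, gripper open.
Joint ranges: [-3, 3], [-0.9, 2.11], [0.09, 2.58], [-1.31, 4.45], [0.11, 2.69], [-2.54, 2.54]. Speed limits (rad/s): [2.39, 2.39, 3.01, 3.14, 3.14, 3.14].

### API

Orientations are given as a rotation vector (axis times angle).
In Python, from workcell import ctrl gives the robot as it stands. The module is installed in compiled form; this text tells all that it offers.
- The arm moves only by the tool send_rows, never from a script. Its argument "commands" is a list of rows, each an object with "translation": the shift along the world's x, y, z normalised to -1 to 1, where 1 is 0.1 m, a list of three; "twist": the turn, a rotation vector about the world's x, y, z normalised to -1 to 1, where 1 is 0.5 rad, a list of three. A call has exactly 10 rows; each row is the pose to reach, as a shift and turn from the pose commanded when the call began; what a row does not reach only later rows make up. A row lasts 1/10 s, in which the tool goes at most 50 mm and 8.59 degrees, less where a joint would pass 70% of its speed; a pose out of reach is approached as far as the arm can. A call with a number of a shift or a turn outside -1 to 1 is refused whole. A call with a gripper value outside its range is refused whole. "grip" is the closure, from -1 (fully open) to 1 (shut), set as the call begins (left out, the last holds). The fingers move at their own pace and stop on an object; the grip force is fixed at half the most. Time passes only in rows, so rows that repeat a pose let the fingers close, or fill a call up. It gives the time, the measured TCP pose, the force and the opening at its end, in the units of the state.
- ctrl.get_obs(): the state, without advancing time (a new reading comes with each control period).
- ctrl.get_image(name): name is "side" or "top" or "wrist"; returns a dict with "img" (384x512x3 uint8, red, green, blue), "intrinsics" (3x3 intrinsics, pixels), "dist" ([k1, k2, p1, p2, k3] as OpenCV has them; the pictures are not rectified), "cam_to_world" (4x4, takes a point from camera to world coordinates). Camera axes: x right, y down, z forward; pixel columns grow to the right and rows downward; lengths in mm; the calibration is good to about 2 mm. A picture is of the moment at which its call begins. There is no depth.
- ctrl.close_job(): hands the job in, once; it reports no verdict.
The state is a dict: "t": time; "qpos": joint angles; "qvel": joint speeds; "joint_torque": joint torques, N m; "ee_pos": TCP position; "orientation": TCP orientation; "ft_force": force on the tool from outside, world axes, zero at the start; "moment": the same for the moment, N m; "width": finger opening in mm.
Only numpy, scipy, OpenCV 4.12 (cv2) and the standard library are available. Lean on these libraries where they do the work, as an engineer would, in place of code of your own. Each camera call takes 0.05 s, during which the arm holds its last target. There are 200 camera calls.

## Working session

There is one attempt and no reset: what is moved stays moved. The work goes in short steps, Python scripts to look and compute and a tool call to move; the robot and the scene stay as the last step left them, time stands still between calls to the robot, and variables do not carry over. Pictures are saved under pics/ and viewed, about 8 in all and at most 12, crops included, and the job is handed in when it is done.

Besides the shell and the picture viewer there is one more tool, called after "Call:" as name(argument=value, ...) on one line, values as JSON. send_rows: Moves the arm, as the interface text tells. Its arguments: {"type":"object","properties":{"commands":{"type":"array","items":{"type":"object","properties":{"translation":{"type":"array","items":{"type":"number"}},"twist":{"type":"array","items":{"type":"number"}}}}},"grip":{"type":"number"}},"required":["commands"]}

```bash
mkdir -p pics; cat > h.py <<'E'
import numpy as np, cv2
from workcell import ctrl
def grab(n,f=None):
    d=ctrl.get_image(n)
    if f: cv2.imwrite('pics/'+f,d['img'][:,:,::-1])
    return d
def ray(d,uv,z):
    K=np.array(d['intrinsics'],float);D=np.array(d['dist'],float);T=np.array(d['cam_to_world'])
    p=cv2.undistortPoints(np.array(uv,float).reshape(-1,1,2),K,D).reshape(-1,2)
    r=np.c_[p,np.ones(len(p))]@T[:3,:3].T
    o=T[:3,3]
    return o+r*((z-o[2])/r[:,2])[:,None]
def proj(d,P):
    K=np.array(d['intrinsics'],float);D=np.array(d['dist'],float);T=np.linalg.inv(np.array(d['cam_to_world']))
    return cv2.projectPoints(np.array(P,float).reshape(-1,1,3),cv2.Rodrigues(T[:3,:3])[0],T[:3,3],K,D)[0].reshape(-1,2)
E
python3 - <<'E'
from h import *
a=grab('top');b=grab('side')
cv2.imwrite('pics/1.png',cv2.resize(np.vstack([a['img'],b['img']])[:,:,::-1],None,fx=.78,fy=.78,interpolation=cv2.INTER_AREA))
cv2.imwrite('pics/top.png',a['img'][:,:,::-1]);cv2.imwrite('pics/side.png',b['img'][:,:,::-1])
for d in(a,b):print(np.round(d['cam_to_world'],2),d['intrinsics'])
print(ctrl.get_obs())
E
```

```text
[[ 2.0000e-02 -1.0000e+00  5.0000e-02  4.5578e+02]
 [-1.0000e+00 -2.0000e-02  0.0000e+00  3.2401e+02]
 [-0.0000e+00 -5.0000e-02 -1.0000e+00  9.1604e+02]
 [ 0.0000e+00  0.0000e+00  0.0000e+00  1.0000e+00]] [[352.57579411   0.         258.77515611]
 [  0.         352.57579411 187.93949317]
 [  0.           0.           1.        ]]
[[ 9.5000e-01 -1.8000e-01  2.5000e-01  2.7292e+02]
 [-3.0000e-01 -5.8000e-01  7.6000e-01 -3.1956e+02]
 [ 1.0000e-02 -8.0000e-01 -6.0000e-01  5.5556e+02]
 [ 0.0000e+00  0.0000e+00  0.0000e+00  1.0000e+00]] [[395.48622735   0.         257.07410577]
 [  0.         395.48622735 197.91446719]
 [  0.           0.           1.        ]]
{'t': 0.1, 'qpos': array([-1.36699046e+00,  4.23774275e-01,  1.63059059e+00,  3.66411042e-05,
        1.08860162e+00, -1.90209689e-02]), 'qvel': array([-0.00354374, -0.00163679, -0.00284873,  0.00175817,  0.00111258,
       -0.0002279 ]), 'joint_torque': array([-2.25538038e-04, -5.45610452e+01, -2.74325663e+01,  6.45580678e-02,
        1.88889646e-02, -3.37231802e-05]), 'ee_pos': array([ 138.08410374, -609.3052043 ,  403.98213841]), 'orientation': array([-3.12075510e+00, -3.49112926e-01,  1.48277947e-04]), 'ft_force': array([-0.62130142,  0.2383268 , -0.11056374]), 'moment': array([0.03511328, 0.0372805 , 0.0377313 ]), 'width': 87.53254904414446}
```

View pics/1.png

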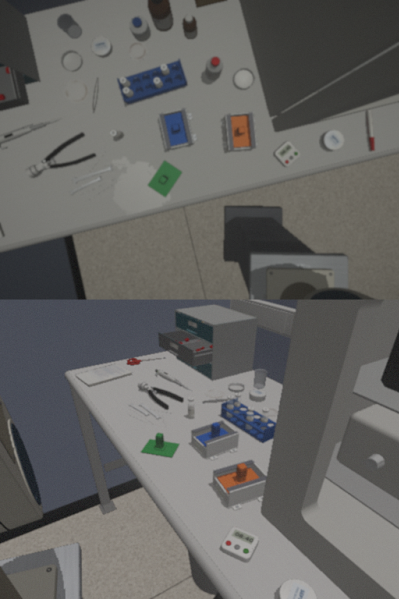

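The top view (reduced scale) shows an orange lid in a tray at (240,131), a blue lid in a tray at (176,130) and a loose green look-alike at (165,178). The side view shows orange at (240,478), blue at (215,435) and green at (160,445). By the description, orange is the one. Next is a close crop to check that and measure.

```bash
python3 - <<'E'
from h import *
a=grab('top');b=grab('side')
from math import *
def post(d,lo,hi,x0,x1,y0,y1):
    h=cv2.cvtColor(d['img'],cv2.COLOR_RGB2HSV)
    m=cv2.inRange(h,lo,hi);w=np.zeros_like(m);w[y0:y1,x0:x1]=1;return m*w
for n,d,win in(('top',a,(270,350,120,220)),('side',b,(260,360,180,280))):
    m=post(d,(3,120,50),(22,255,255),*win)
    c=max(cv2.findContours(m,0,2)[0],key=cv2.contourArea)
    print(n,cv2.contourArea(c),cv2.minAreaRect(c))
    box=cv2.boxPoints(cv2.minAreaRect(c)); print(np.round(ray(d,box,34),1))
ca=a['img'][110:250,185:345];cb=b['img'][150:290,190:350]
im=np.vstack([cv2.resize(x,None,fx=4,fy=4,interpolation=cv2.INTER_CUBIC) for x in(ca,cb)])
im=np.hstack([im[:560],im[560:]]);im=cv2.resize(im,(800,350))
cv2.imwrite('pics/2.png',np.clip(im[:,:,::-1]*1.6,0,255).astype('uint8'))
E
```

```text
top 777.0 ((308.4865417480469, 167.85842895507812), (39.34577560424805, 21.379451751708984), 84.5596694946289)
[[594.7 234.3  34. ]
 [600.7 180.8  34. ]
 [502.2 170.5  34. ]
 [496.2 223.7  34. ]]
side 758.0 ((304.7768249511719, 227.63731384277344), (27.056529998779297, 45.33443069458008), 58.392494201660156)
[[497.3 229.9  34. ]
 [603.1 277.5  34. ]
 [598.9 200.5  34. ]
 [500.1 161.2  34. ]]
```

View pics/2.png

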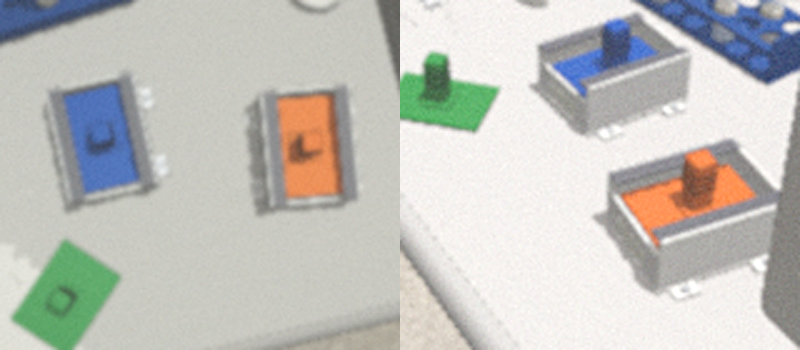

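The crop confirms the choice. The orange lid is in the tray at right with its lip towards the robot, and the tray is at about (548,202) with a yaw of about 6°. Blue is in the left tray and green lies loose. I'll swing in close to the base, keeping the jaws nearly radial, so they end up along the tray's x and clear of the cabinet.

Call:
send_rows(commands=[{"translation": [0.03, 0.1, 0], "twist": [0, 0, 0.04]}, {"translation": [0.06, 0.2, 0], "twist": [0, 0, 0.08]}, {"translation": [0.09, 0.3, 0], "twist": [0, 0, 0.12]}, {"translation": [0.12, 0.4, 0], "twist": [0, 0, 0.16]}, {"translation": [0.15, 0.5, 0], "twist": [0, 0, 0.2]}, {"translation": [0.18, 0.6, 0], "twist": [0, 0, 0.24]}, {"translation": [0.21, 0.7, 0], "twist": [0, 0, 0.28]}, {"translation": [0.24, 0.8, 0], "twist": [0, 0, 0.32]}, {"translation": [0.27, 0.9, 0], "twist": [0, 0, 0.36]}, {"translation": [0.3, 1.0, 0], "twist": [0, 0, 0.4]}], grip=-1)

```text
t: 1.2
ee_pos: [168.4, -508.7, 404.7]
orientation: [3.071, 0.662, 0.0]
ft_force: [0.2, 1.3, -0.4]
width: 87.9
```

Call:
send_rows(commands=[{"translation": [0.06, 0.1, 0], "twist": [0, 0, 0.04]}, {"translation": [0.12, 0.2, 0], "twist": [0, 0, 0.08]}, {"translation": [0.18, 0.3, 0], "twist": [0, 0, 0.12]}, {"translation": [0.24, 0.4, 0], "twist": [0, 0, 0.16]}, {"translation": [0.3, 0.5, 0], "twist": [0, 0, 0.2]}, {"translation": [0.36, 0.6, 0], "twist": [0, 0, 0.24]}, {"translation": [0.42, 0.7, 0], "twist": [0, 0, 0.28]}, {"translation": [0.48, 0.8, 0], "twist": [0, 0, 0.32]}, {"translation": [0.54, 0.9, 0], "twist": [0, 0, 0.36]}, {"translation": [0.6, 1.0, 0], "twist": [0, 0, 0.4]}])

```text
t: 2.2
ee_pos: [228.6, -408.7, 404.7]
orientation: [-2.99, -0.965, -0.0]
ft_force: [0.4, 1.0, -0.2]
width: 87.9
```

Call:
send_rows(commands=[{"translation": [0.07, 0.1, 0], "twist": [0, 0, 0.04]}, {"translation": [0.14, 0.2, 0], "twist": [0, 0, 0.08]}, {"translation": [0.21, 0.3, 0], "twist": [0, 0, 0.12]}, {"translation": [0.28, 0.4, 0], "twist": [0, 0, 0.16]}, {"translation": [0.35, 0.5, 0], "twist": [0, 0, 0.2]}, {"translation": [0.42, 0.6, 0], "twist": [0, 0, 0.24]}, {"translation": [0.49, 0.7, 0], "twist": [0, 0, 0.28]}, {"translation": [0.56, 0.8, 0], "twist": [0, 0, 0.32]}, {"translation": [0.63, 0.9, 0], "twist": [0, 0, 0.36]}, {"translation": [0.7, 1.0, 0], "twist": [0, 0, 0.4]}])

```text
t: 3.2
ee_pos: [298.7, -308.7, 404.7]
orientation: [-2.878, -1.259, -0.0]
ft_force: [0.7, -0.2, 0.2]
width: 88.2
```

Call:
send_rows(commands=[{"translation": [0.06, 0.1, 0], "twist": [0, 0, 0.04]}, {"translation": [0.12, 0.2, 0], "twist": [0, 0, 0.08]}, {"translation": [0.18, 0.3, 0], "twist": [0, 0, 0.12]}, {"translation": [0.24, 0.4, 0], "twist": [0, 0, 0.16]}, {"translation": [0.3, 0.5, 0], "twist": [0, 0, 0.2]}, {"translation": [0.36, 0.6, 0], "twist": [0, 0, 0.24]}, {"translation": [0.42, 0.7, 0], "twist": [0, 0, 0.28]}, {"translation": [0.48, 0.8, 0], "twist": [0, 0, 0.32]}, {"translation": [0.54, 0.9, 0], "twist": [0, 0, 0.36]}, {"translation": [0.6, 1.0, 0], "twist": [0, 0, 0.4]}])

```text
t: 4.2
ee_pos: [358.6, -208.7, 404.7]
orientation: [-2.738, -1.54, 0.0]
ft_force: [1.1, -0.7, -0.4]
width: 87.8
```

Call:
send_rows(commands=[{"translation": [0.04, 0.1, 0], "twist": [0, 0, 0.04]}, {"translation": [0.08, 0.2, 0], "twist": [0, 0, 0.08]}, {"translation": [0.12, 0.3, 0], "twist": [0, 0, 0.12]}, {"translation": [0.16, 0.4, 0], "twist": [0, 0, 0.16]}, {"translation": [0.2, 0.5, 0], "twist": [0, 0, 0.2]}, {"translation": [0.24, 0.6, 0], "twist": [0, 0, 0.24]}, {"translation": [0.28, 0.7, 0], "twist": [0, 0, 0.28]}, {"translation": [0.32, 0.8, 0], "twist": [0, 0, 0.32]}, {"translation": [0.36, 0.9, 0], "twist": [0, 0, 0.36]}, {"translation": [0.4, 1.0, 0], "twist": [0, 0, 0.4]}])

```text
t: 5.2
ee_pos: [398.5, -108.7, 404.7]
orientation: [2.571, 1.805, 0.0]
ft_force: [-0.3, -1.0, -1.2]
width: 87.8
```

Call:
send_rows(commands=[{"translation": [0.01, 0.1, 0], "twist": [0, 0, 0.04]}, {"translation": [0.02, 0.2, 0], "twist": [0, 0, 0.08]}, {"translation": [0.03, 0.3, 0], "twist": [0, 0, 0.12]}, {"translation": [0.04, 0.4, 0], "twist": [0, 0, 0.16]}, {"translation": [0.05, 0.5, 0], "twist": [0, 0, 0.2]}, {"translation": [0.06, 0.6, 0], "twist": [0, 0, 0.24]}, {"translation": [0.07, 0.7, 0], "twist": [0, 0, 0.28]}, {"translation": [0.08, 0.8, 0], "twist": [0, 0, 0.32]}, {"translation": [0.09, 0.9, 0], "twist": [0, 0, 0.36]}, {"translation": [0.1, 1.0, 0], "twist": [0, 0, 0.4]}])

```text
t: 6.2
ee_pos: [408.2, -8.7, 404.7]
orientation: [2.378, 2.053, -0.0]
ft_force: [-0.2, -0.2, 0.6]
width: 87.8
```

Call:
send_rows(commands=[{"translation": [0, 0.1, 0], "twist": [0, 0, 0.05]}, {"translation": [0, 0.2, 0], "twist": [0, 0, 0.1]}, {"translation": [0, 0.3, 0], "twist": [0, 0, 0.15]}, {"translation": [0, 0.4, 0], "twist": [0, 0, 0.2]}, {"translation": [0, 0.5, 0], "twist": [0, 0, 0.25]}, {"translation": [0, 0.6, 0], "twist": [0, 0, 0.3]}, {"translation": [0, 0.7, 0], "twist": [0, 0, 0.35]}, {"translation": [0, 0.8, 0], "twist": [0, 0, 0.4]}, {"translation": [0, 0.9, 0], "twist": [0, 0, 0.45]}, {"translation": [0, 1.0, 0], "twist": [0, 0, 0.5]}])

```text
t: 7.2
ee_pos: [408.1, 91.3, 404.7]
orientation: [2.103, 2.334, 0.0]
ft_force: [-0.1, -0.3, 0.7]
width: 87.7
```

Call:
send_rows(commands=[{"translation": [0.05, 0.1, 0], "twist": [0, 0, 0]}, {"translation": [0.1, 0.2, 0], "twist": [0, 0, 0]}, {"translation": [0.15, 0.3, 0], "twist": [0, 0, 0]}, {"translation": [0.2, 0.4, 0], "twist": [0, 0, 0]}, {"translation": [0.25, 0.5, 0], "twist": [0, 0, 0]}, {"translation": [0.3, 0.6, 0], "twist": [0, 0, 0]}, {"translation": [0.35, 0.7, 0], "twist": [0, 0, 0]}, {"translation": [0.4, 0.8, 0], "twist": [0, 0, 0]}, {"translation": [0.45, 0.9, 0], "twist": [0, 0, 0]}, {"translation": [0.5, 1.0, 0], "twist": [0, 0, 0]}])

```text
t: 8.2
ee_pos: [458.5, 191.3, 404.7]
orientation: [-2.105, -2.332, -0.0]
ft_force: [0.5, -0.1, 0.6]
width: 87.8
```

```bash
python3 - <<'E'
from h import *
from scipy.spatial.transform import Rotation as Rr
w=grab('wrist','w.png')
cv2.imwrite('pics/3.png',np.clip(w['img'][:,:,::-1]*1.5,0,255).astype('uint8'))
o=ctrl.get_obs();print(o['t'],o['ee_pos'],o['qpos'],o['ft_force'])
M=Rr.from_rotvec(o['orientation']).as_matrix();print(np.degrees(np.arctan2(M[1,1],M[0,1])))
print(np.round(w['cam_to_world'],2))
h=cv2.cvtColor(w['img'],cv2.COLOR_RGB2HSV);m=cv2.inRange(h,(3,120,40),(22,255,255))
c=max(cv2.findContours(m,0,2)[0],key=cv2.contourArea);b=cv2.boxPoints(cv2.minAreaRect(c));print(cv2.contourArea(c),b,ray(w,b,34))
E
```

```text
8.25 [459.27862246 192.30229234 404.8354824 ] [3.72508741e-01 2.35945315e-01 1.90622837e+00 5.37993851e-04
 9.98072422e-01 2.69995329e-01] [0.8098077  0.57339221 0.41011708]
5.8568718066639045
[[ 9.9000e-01  1.0000e-01  3.0000e-02  4.4955e+02]
 [ 1.0000e-01 -9.5000e-01 -3.0000e-01  2.7298e+02]
 [-0.0000e+00  3.0000e-01 -9.5000e-01  3.8391e+02]
 [ 0.0000e+00  0.0000e+00  0.0000e+00  1.0000e+00]]
3907.0 [[290. 147.]
 [377. 147.]
 [377. 194.]
 [290. 194.]] [[495.11589641 222.94721632  34.        ]
 [594.81849889 233.11916458  34.        ]
 [607.50435045 177.2354879   34.        ]
 [502.95748929 166.38988034  34.        ]]
```

View pics/3.png

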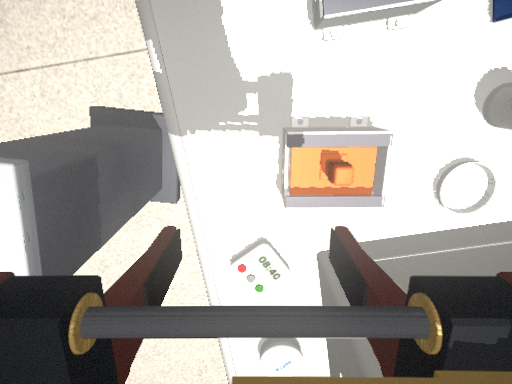

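The wrist view shows the orange tray at about (336,168), with the post at about (341,172), and nothing in the gripper's way. I'll check a pose model by overlaying it.

```bash
python3 - <<'E'
from h import *
w=grab('wrist');a=grab('top')
c,s=np.cos(np.radians(5.9)),np.sin(np.radians(5.9));C=np.array([549,201])
def W(p): p=np.array(p,float); return np.c_[C+p[:,:2]@np.array([[c,s],[-s,c]]),p[:,2]]
def ov(d,x0,y0,f,wd,hg):
    im=cv2.resize(d['img'][y0:y0+hg,x0:x0+wd],None,fx=f,fy=f,interpolation=cv2.INTER_CUBIC)[:,:,::-1].copy()
    for P,col in(([(-57,-45,55),(57,-45,55),(57,45,55),(-57,45,55)],(255,255,0)),([(-10,-10,82),(10,-10,82),(10,10,82),(-10,10,82)],(0,255,0))):
        q=((proj(d,W(P))-[x0,y0]+.5)*f).astype(int);cv2.polylines(im,[q],True,col,1)
    return im
i1=ov(w,265,110,5,145,115)
i2=ov(a,270,125,5,75,90);i2=cv2.resize(i2,(375,450))[:450]
cv2.imwrite('pics/4.png',cv2.resize(np.hstack([cv2.resize(i1,(567,450)),i2]),(800,382)))
E
```

```text
(no output)
```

View pics/4.png

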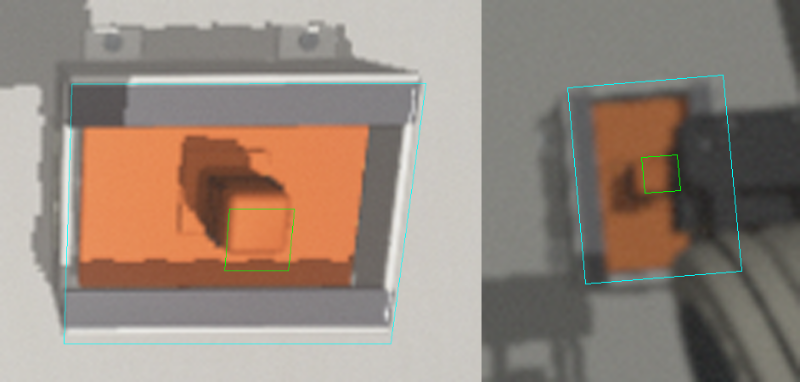

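The overlay fits with a shift of about (-1,+5) mm, so the post is at about (548,206) with a yaw of 5.9°. Now to approach.

Call:
send_rows(commands=[{"translation": [0.1, 0.03, -0.05]}, {"translation": [0.2, 0.06, -0.15]}, {"translation": [0.3, 0.09, -0.25]}, {"translation": [0.45, 0.12, -0.35]}, {"translation": [0.6, 0.14, -0.45]}, {"translation": [0.75, 0.15, -0.55]}, {"translation": [0.85, 0.15, -0.65]}, {"translation": [0.9, 0.15, -0.75]}, {"translation": [0.9, 0.15, -0.85]}, {"translation": [0.9, 0.15, -0.9]}], grip=0)

```text
validation failed for argument at $.co...
```

```bash
python3 - <<'E'
from h import *
w=grab('wrist');b=grab('side');o=ctrl.get_obs();print(o['t'],o['ee_pos'],o['ft_force'],o['width'])
x=np.hstack([w['img'][100:384,100:480],cv2.resize(b['img'][130:272,230:420],None,fx=2,fy=2)])
cv2.imwrite('pics/5.png',x[:,:,::-1])
e=o['ee_pos'];print(proj(w,[[e[0],e[1],82],[548,206,82],[548,206,e[2]-182]])-[100,100])
E
```

```text
8.45 [457.93619319 190.36760113 404.51497111] [-0.09496414  0.36989603 -0.32547142] 87.54043131229405
[[155.34512587  81.59779357]
 [244.26714279  75.76267324]
 [312.38146919 135.28943594]]
```

View pics/5.png

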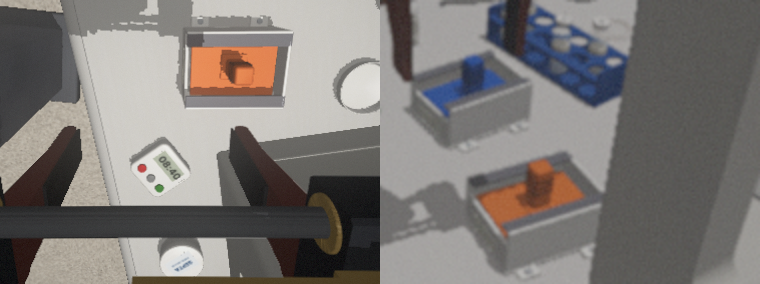

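That move was refused because it left out the twist, so the picture shows the same scene from the same pose. The predicted post top at (244,76) agrees with what is seen, about (242,73). I'll resend.

Call:
send_rows(commands=[{"translation": [0.1, 0.03, -0.05], "twist": [0, 0, 0]}, {"translation": [0.2, 0.06, -0.15], "twist": [0, 0, 0]}, {"translation": [0.3, 0.09, -0.25], "twist": [0, 0, 0]}, {"translation": [0.45, 0.12, -0.35], "twist": [0, 0, 0]}, {"translation": [0.6, 0.14, -0.45], "twist": [0, 0, 0]}, {"translation": [0.75, 0.15, -0.55], "twist": [0, 0, 0]}, {"translation": [0.85, 0.15, -0.65], "twist": [0, 0, 0]}, {"translation": [0.9, 0.15, -0.75], "twist": [0, 0, 0]}, {"translation": [0.9, 0.15, -0.85], "twist": [0, 0, 0]}, {"translation": [0.9, 0.15, -0.9], "twist": [0, 0, 0]}], grip=0)

```text
t: 9.45
ee_pos: [547.5, 205.2, 313.1]
orientation: [-2.105, -2.331, 0.003]
ft_force: [-0.3, -0.4, 1.0]
width: 44.2
```

```bash
python3 - <<'E'
from h import *
w=grab('wrist');b=grab('side');o=ctrl.get_obs();print(o['t'],o['ee_pos'],o['ft_force'],o['width'])
x=np.hstack([w['img'][100:384,100:480],cv2.resize(b['img'][130:272,230:420],None,fx=2,fy=2)])
cv2.imwrite('pics/6.png',x[:,:,::-1])
e=o['ee_pos'];print(proj(w,[[e[0],e[1],82],[548,206,82],[548,206,e[2]-182]])-[100,100])
E
```

```text
9.55 [547.38565985 205.34181668 313.7015785 ] [ 0.11086063 -0.15021016 -0.53076457] 44.11174407949124
[[156.50796575 113.03582767]
 [157.42149354 112.29408288]
 [157.8083601  142.95037175]]
```

View pics/6.png

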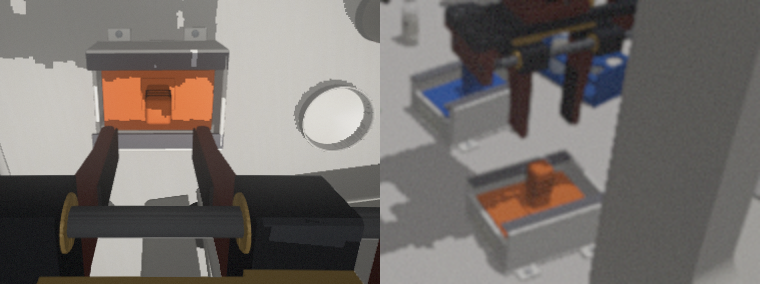

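The post is centred between the fingers: seen at (157,111), predicted at (157,112). I'll go down and grip.

Call:
send_rows(commands=[{"translation": [0, 0, -0.1], "twist": [0, 0, 0]}, {"translation": [0, 0, -0.2], "twist": [0, 0, 0]}, {"translation": [0, 0, -0.3], "twist": [0, 0, 0]}, {"translation": [0, 0, -0.4], "twist": [0, 0, 0]}, {"translation": [0, 0, -0.5], "twist": [0, 0, 0]}, {"translation": [0, 0, -0.6], "twist": [0, 0, 0]}, {"translation": [0, 0, -0.68], "twist": [0, 0, 0]}, {"translation": [0, 0, -0.74], "twist": [0, 0, 0]}, {"translation": [0, 0, -0.78], "twist": [0, 0, 0]}, {"translation": [0, 0, -0.78], "twist": [0, 0, 0]}])

```text
t: 10.55
ee_pos: [548.0, 205.4, 236.1]
orientation: [-2.105, -2.332, 0.001]
ft_force: [0.1, -0.6, 0.2]
width: 43.9
```

Call:
send_rows(commands=[{"translation": [0, 0, 0], "twist": [0, 0, 0]}, {"translation": [0, 0, 0], "twist": [0, 0, 0]}, {"translation": [0, 0, 0], "twist": [0, 0, 0]}, {"translation": [0, 0, 0], "twist": [0, 0, 0]}, {"translation": [0, 0, 0], "twist": [0, 0, 0]}, {"translation": [0, 0, 0], "twist": [0, 0, 0]}, {"translation": [0, 0, 0], "twist": [0, 0, 0]}, {"translation": [0, 0, 0], "twist": [0, 0, 0]}, {"translation": [0, 0, 0], "twist": [0, 0, 0]}, {"translation": [0, 0, 0], "twist": [0, 0, 0]}], grip=1)

```text
t: 11.55
ee_pos: [548.3, 205.5, 237.0]
orientation: [2.105, 2.332, 0.001]
ft_force: [-0.7, 0.1, 5.2]
width: 19.3
```

Gripped at 19.3 mm. Raising 12 mm.

Call:
send_rows(commands=[{"translation": [0, 0, 0.02], "twist": [0, 0, 0]}, {"translation": [0, 0, 0.04], "twist": [0, 0, 0]}, {"translation": [0, 0, 0.06], "twist": [0, 0, 0]}, {"translation": [0, 0, 0.08], "twist": [0, 0, 0]}, {"translation": [0, 0, 0.1], "twist": [0, 0, 0]}, {"translation": [0, 0, 0.11], "twist": [0, 0, 0]}, {"translation": [0, 0, 0.12], "twist": [0, 0, 0]}, {"translation": [0, 0, 0.12], "twist": [0, 0, 0]}, {"translation": [0, 0, 0.12], "twist": [0, 0, 0]}, {"translation": [0, 0, 0.12], "twist": [0, 0, 0]}])

```text
t: 12.55
ee_pos: [548.1, 205.5, 248.6]
orientation: [-2.105, -2.332, 0.0]
ft_force: [-1.2, 0.7, -1.1]
width: 19.8
```

```bash
python3 - <<'E'
from h import *
w=grab('wrist');b=grab('side');o=ctrl.get_obs();print(o['t'],o['ee_pos'],o['ft_force'],o['moment'],o['width'])
x=np.hstack([w['img'][100:384,100:480],cv2.resize(b['img'][180:275,250:377],None,fx=3,fy=3)[:284]])
cv2.imwrite('pics/7.png',np.clip(x[:,:,::-1]*1.4,0,255).astype('uint8'))
E
```

```text
12.65 [548.08962762 205.44927255 248.58883233] [ 0.18554594  0.07256643 -0.79316027] [-0.03322472 -0.1055789   0.02235922] 19.803534408097942
```

View pics/7.png

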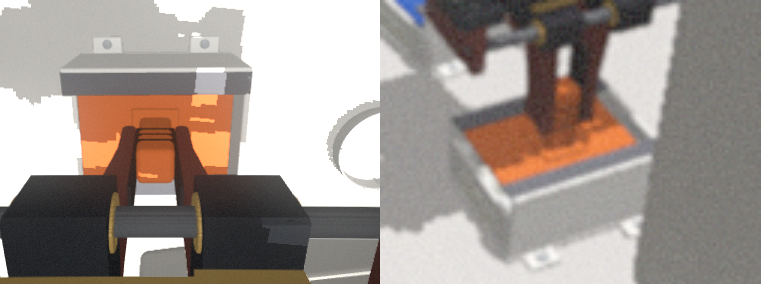

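The lid is up inside the tray, level and clear of the lip; force z of about -0.8 N is the lid's weight. I'll slide it and work out where the bench edge and the timer are.

Call:
send_rows(commands=[{"translation": [-0.05, -0.01, 0], "twist": [0, 0, 0]}, {"translation": [-0.14, -0.01, 0], "twist": [0, 0, 0]}, {"translation": [-0.23, -0.02, 0], "twist": [0, 0, 0]}, {"translation": [-0.32, -0.03, 0], "twist": [0, 0, 0]}, {"translation": [-0.41, -0.04, 0], "twist": [0, 0, 0]}, {"translation": [-0.5, -0.05, 0], "twist": [0, 0, 0]}, {"translation": [-0.59, -0.06, 0], "twist": [0, 0, 0]}, {"translation": [-0.68, -0.07, 0], "twist": [0, 0, 0]}, {"translation": [-0.74, -0.08, 0], "twist": [0, 0, 0]}, {"translation": [-0.78, -0.08, 0], "twist": [0, 0, 0]}])

```text
t: 13.65
ee_pos: [469.5, 197.4, 248.7]
orientation: [-2.105, -2.332, 0.0]
ft_force: [-0.3, -0.3, -0.5]
width: 19.8
```

```bash
python3 - <<'E'
from h import *
o=ctrl.get_obs();print(o['t'],o['ee_pos'],o['ft_force'],o['moment'],o['width'])
a=grab('top');i0=cv2.imread('pics/top.png')
print(ray(a,np.array([[250,200],[200,207],[288,153],[165,178],[300,190]])/.78,0))
im=cv2.convertScaleAbs(cv2.resize(i0[120:290,200:400],None,fx=3,fy=3),alpha=1.4)
for P in ([(369,150,0),(473,160,0),(466,232,0),(362,222,0)],):
    cv2.polylines(im,[((proj(a,P)-[200,120]+.5)*3).astype(int)],True,(0,255,0))
cv2.imwrite('pics/8.png',im)
E
```

```text
13.65 [469.49967469 197.36877128 248.68397369] [-0.26873541 -0.29292523 -0.52027727] [-0.03964297 -0.07620411 -0.05628443] 19.765060363193204
[[323.40020562 164.03776678   0.        ]
 [297.49520585 328.8077841    0.        ]
 [480.93023733  39.12941895   0.        ]
 [390.75026398 446.63773979   0.        ]
 [359.2161922   -0.97411009   0.        ]]
```

View pics/8.png

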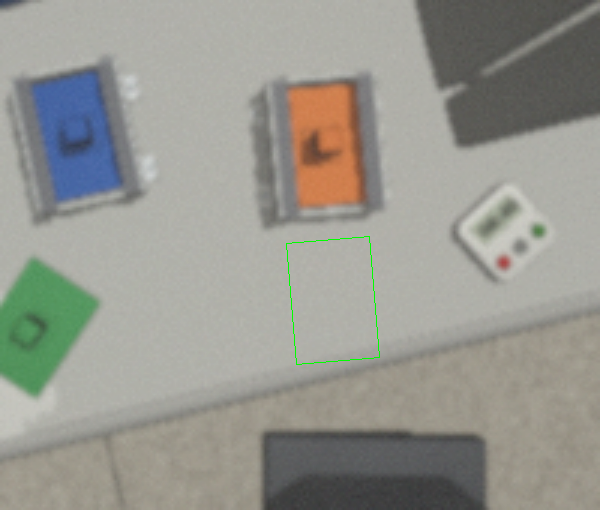

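The pre-move crop shows that a spot straight ahead (green box) would leave the lid's corner at the bench edge, crop pixel (379,358). There is free bench between it and the green plate, so I'll finish the slide and lay the lid at about (425,292).

Call:
send_rows(commands=[{"translation": [-0.05, 0, 0], "twist": [0, 0, 0]}, {"translation": [-0.12, -0.01, 0], "twist": [0, 0, 0]}, {"translation": [-0.19, -0.02, 0], "twist": [0, 0, 0]}, {"translation": [-0.26, -0.03, 0], "twist": [0, 0, 0]}, {"translation": [-0.33, -0.03, 0], "twist": [0, 0, 0]}, {"translation": [-0.4, -0.04, 0], "twist": [0, 0, 0]}, {"translation": [-0.46, -0.05, 0], "twist": [0, 0, 0]}, {"translation": [-0.5, -0.05, 0], "twist": [0, 0, 0]}, {"translation": [-0.51, -0.05, 0], "twist": [0, 0, 0]}, {"translation": [-0.51, -0.05, 0], "twist": [0, 0, 0]}])

```text
t: 14.7
ee_pos: [419.1, 192.5, 248.7]
orientation: [2.105, 2.332, 0.0]
ft_force: [-0.2, 0.4, -1.2]
width: 20.1
```

Call:
send_rows(commands=[{"translation": [0, 0.05, 0], "twist": [0, 0, 0]}, {"translation": [0, 0.15, 0], "twist": [0, 0, 0]}, {"translation": [0.01, 0.28, 0], "twist": [0, 0, 0]}, {"translation": [0.02, 0.41, 0], "twist": [0, 0, -0.0]}, {"translation": [0.03, 0.54, -0.04], "twist": [0, 0, 0]}, {"translation": [0.04, 0.67, -0.09], "twist": [0, 0, 0]}, {"translation": [0.05, 0.8, -0.14], "twist": [0, 0, 0]}, {"translation": [0.05, 0.9, -0.19], "twist": [0, 0, 0]}, {"translation": [0.05, 0.97, -0.23], "twist": [0, 0, 0]}, {"translation": [0.05, 1.0, -0.25], "twist": [0, 0, 0]}])

```text
t: 15.7
ee_pos: [423.9, 293.1, 223.0]
orientation: [-2.104, -2.332, 0.001]
ft_force: [-0.4, 0.5, -0.6]
width: 20.0
```

```bash
python3 - <<'E'
from h import *
w=grab('wrist');b=grab('side');o=ctrl.get_obs();print(o['t'],o['ee_pos'],o['ft_force'],o['width'])
x=np.hstack([w['img'][100:384,100:480],cv2.resize(b['img'][130:272,150:340],None,fx=2,fy=2)])
cv2.imwrite('pics/9.png',np.clip(x[:,:,::-1]*1.4,0,255).astype('uint8'))
E
```

```text
15.8 [423.9465857  292.6437079  223.23536986] [-0.17169787 -0.47433301 -0.84930215] 19.549402618054195
```

View pics/9.png

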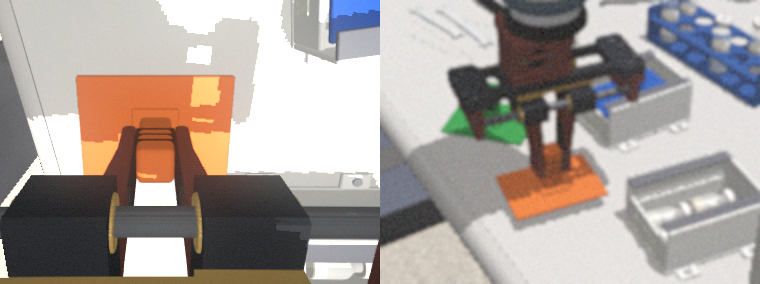

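The lid is held level over the bench, with the orange tray open and empty at its right and the vials in place. Its front corner, wrist crop (83,175), is near the bench-edge line, so I'll shift inwards (+20,+10) and lower gently.

Call:
send_rows(commands=[{"translation": [0.07, 0.03, 0], "twist": [0, 0, 0]}, {"translation": [0.14, 0.07, 0], "twist": [0, 0, 0]}, {"translation": [0.2, 0.1, 0], "twist": [0, 0, 0]}, {"translation": [0.2, 0.1, -0.03], "twist": [0, 0, 0]}, {"translation": [0.2, 0.1, -0.06], "twist": [0, 0, 0]}, {"translation": [0.2, 0.1, -0.09], "twist": [0, 0, 0]}, {"translation": [0.2, 0.1, -0.11], "twist": [0, 0, 0]}, {"translation": [0.2, 0.1, -0.13], "twist": [0, 0, 0]}, {"translation": [0.2, 0.1, -0.145], "twist": [0, 0, 0]}, {"translation": [0.2, 0.1, -0.155], "twist": [0, 0, 0]}])

```text
t: 16.8
ee_pos: [444.0, 302.5, 208.0]
orientation: [-2.105, -2.332, 0.0]
ft_force: [-0.3, -0.1, -0.7]
width: 19.7
```

Call:
send_rows(commands=[{"translation": [0, 0, -0.002], "twist": [0, 0, 0]}, {"translation": [0, 0, -0.004], "twist": [0, 0, 0]}, {"translation": [0, 0, -0.006], "twist": [0, 0, 0]}, {"translation": [0, 0, -0.008], "twist": [0, 0, 0]}, {"translation": [0, 0, -0.01], "twist": [0, 0, 0]}, {"translation": [0, 0, -0.012], "twist": [0, 0, 0]}, {"translation": [0, 0, -0.012], "twist": [0, 0, 0]}, {"translation": [0, 0, -0.012], "twist": [0, 0, 0]}, {"translation": [0, 0, -0.012], "twist": [0, 0, 0]}, {"translation": [0, 0, -0.012], "twist": [0, 0, 0]}])

```text
t: 17.8
ee_pos: [444.1, 302.5, 207.1]
orientation: [2.105, 2.332, 0.0]
ft_force: [-0.6, -1.1, 1.0]
width: 20.5
```

Call:
send_rows(commands=[{"translation": [0, 0, -0.001], "twist": [0, 0, 0]}, {"translation": [0, 0, -0.002], "twist": [0, 0, 0]}, {"translation": [0, 0, -0.003], "twist": [0, 0, 0]}, {"translation": [0, 0, -0.004], "twist": [0, 0, 0]}, {"translation": [0, 0, -0.005], "twist": [0, 0, 0]}, {"translation": [0, 0, -0.006], "twist": [0, 0, 0]}, {"translation": [0, 0, -0.007], "twist": [0, 0, 0]}, {"translation": [0, 0, -0.007], "twist": [0, 0, 0]}, {"translation": [0, 0, -0.007], "twist": [0, 0, 0]}, {"translation": [0, 0, -0.007], "twist": [0, 0, 0]}])

```text
t: 18.8
ee_pos: [444.1, 302.5, 207.0]
orientation: [2.105, 2.332, 0.0]
ft_force: [-3.2, -2.4, 11.2]
width: 20.1
```

Contact: 11 N, and z stopped at 207.0. Opening, then going straight up.

Call:
send_rows(commands=[{"translation": [0, 0, 0.004], "twist": [0, 0, 0]}, {"translation": [0, 0, 0.004], "twist": [0, 0, 0]}, {"translation": [0, 0, 0.004], "twist": [0, 0, 0]}, {"translation": [0, 0, 0.004], "twist": [0, 0, 0]}, {"translation": [0, 0, 0.004], "twist": [0, 0, 0]}, {"translation": [0, 0, 0.004], "twist": [0, 0, 0]}, {"translation": [0, 0, 0.004], "twist": [0, 0, 0]}, {"translation": [0, 0, 0.004], "twist": [0, 0, 0]}, {"translation": [0, 0, 0.004], "twist": [0, 0, 0]}, {"translation": [0, 0, 0.004], "twist": [0, 0, 0]}], grip=0)

```text
t: 19.8
ee_pos: [444.1, 302.5, 206.7]
orientation: [-2.105, -2.332, -0.0]
ft_force: [-0.1, 0.7, 0.5]
width: 44.1
```

Call:
send_rows(commands=[{"translation": [0, 0, 0.05], "twist": [0, 0, 0]}, {"translation": [0, 0, 0.15], "twist": [0, 0, 0]}, {"translation": [0, 0, 0.25], "twist": [0, 0, 0]}, {"translation": [0, 0, 0.35], "twist": [0, 0, 0]}, {"translation": [0, 0, 0.45], "twist": [0, 0, 0]}, {"translation": [0, 0, 0.55], "twist": [0, 0, 0]}, {"translation": [0, 0, 0.65], "twist": [0, 0, 0]}, {"translation": [0, 0, 0.75], "twist": [0, 0, 0]}, {"translation": [0, 0, 0.85], "twist": [0, 0, 0]}, {"translation": [0, 0, 0.9], "twist": [0, 0, 0]}])

```text
t: 20.8
ee_pos: [444.3, 302.6, 297.9]
orientation: [2.105, 2.332, 0.002]
ft_force: [-0.6, -0.4, -0.1]
width: 43.6
```

```bash
python3 - <<'E'
from h import *
w=grab('wrist');b=grab('side');o=ctrl.get_obs();print(o['t'],o['ee_pos'],o['ft_force'],o['width'])
x=np.hstack([w['img'][50:334,100:480],cv2.resize(b['img'][130:272,150:340],None,fx=2,fy=2)])
cv2.imwrite('pics/10.png',np.clip(x[:,:,::-1]*1.4,0,255).astype('uint8'))
E
```

```text
20.9 [444.326192   302.61905464 297.53363028] [ 0.16120587 -0.96081288 -1.13855628] 44.06441975877054
```

View pics/10.png

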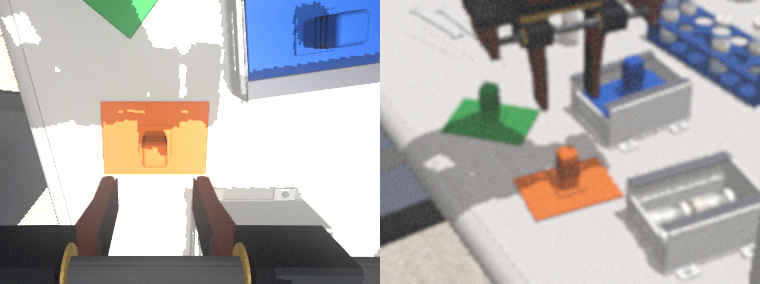

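The orange lid lies flat with its post up, at wrist crop (154,138) and side crop (568,188). It is clear of the tray and the bench edge, the blue lid is still shut, and the gripper is well above everything.

```bash
python3 -c "
from workcell import ctrl
print(ctrl.close_job())"
```

```text
the job is handed in; nothing more can be done
None
```

The orange-lidded tray is open and its lid lies flat on the bench, grip post up, at about (444, 302) mm. I gripped the post, raised the lid 12 mm, slid it forward about 130 mm and clear of the tray, then laid it down.

- **Where it lies:** I set the lid to the left of straight ahead, because straight in front of the tray its corner would have been at the bench edge.
- **Last checks:** the final pictures show the lid level, clear of the tray, the green plate and the bench edge. The blue lid is still shut and the vials are in place. The gripper was open about 90 mm above the grasp height and touching nothing. The clock stood at 20.9 s at hand-in.
- **Forces and errors:** readings stayed within about 1.5 N except about 5 N when the fingers closed and a brief 11 N as the lid pressed on the bench. One move was refused because it left out the turn, and nothing moved. The first pose estimate was about 5 mm off and was corrected before the approach. No check failed at the end.

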